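# Backstamp a saucer on the hand press

### The arm

A 6-joint arm with a two-finger parallel gripper is mounted at the origin on the work surface. World frame = base frame: x ahead of the robot, y to its left, z up, the work surface at z = 0. Lengths are in m, angles in rad, forces in N, time in s.
With the tool pointing down it reaches from about 0.25 to 0.725 m from the base axis. Payload 4 kg.
Tool frame: the origin (TCP) lies at the very end of the fingers, on their centre line; the grasp point (between the pads) lies 19 mm behind it; z points along the fingers, y is the line along which they close (so a half turn about z gives the same grasp; the last joint's range is limited). The gripper opens to 85 mm and grips with 20 to 120 N. Pads are 22 mm wide; open, the fingers measure 114 mm over their backs; the gripper's body (76 mm by 85 mm) begins 54 mm behind the grasp point. The pads swing forward as they close: fully open they stand 13 mm farther back than shut.
Start: joints at [1.289, 0.241, 0.005, 1.335, 0, 1.571], TCP at [0.139, 0.48, 0.231] pointing down, gripper open.
Joint ranges: [-2.72, 2.72], [-1.05, 1.87], [-1.09, 1.28], [-1.99, 2.15], [-1.42, 1.44], [-3.14, 3.14]. Speed limits (rad/s): [2.79, 2.79, 3.14, 3.14, 3.14, 3.14].

### API

Orientations are given as a 3x3 rotation matrix whose columns are the frame's x, y, z axes.
In Python, from plant import r gives the robot as it stands.
- The arm moves only by the tool drive_tool, never from a script. Its argument "targets" is a list of rows, each a list of 7 numbers: the shift along the tool's x, y, z in cm, then the turn, a rotation vector about the tool's x, y, z in degrees, then the opening, from 0 (shut) to 1 (fully open). In form: [[x, y, z, rx, ry, rz, claw], ...]. A call has exactly 10 rows; each row is the pose to reach, as a shift and turn from the pose commanded when the call began, along the tool's axes at that moment; what a row does not reach only later rows make up. A row lasts 1/8 s, in which the tool goes at most 62.5 mm and 10.7 degrees, less where a joint would pass 70% of its speed; a pose out of reach is approached as far as the arm can. A call with a gripper value outside its range is refused whole. The fingers move at their own pace and stop on an object; the grip force is fixed at half the most. Time passes only in rows, so rows that repeat a pose let the fingers close, or fill a call up. It gives the time, the measured TCP pose, the force, the opening and the grip force at its end, in the units of the state.
- r.read_state(): the state, without advancing time (a new reading comes with each control period).
- r.grab_frame(name): name is "scene" or "top"; returns a dict with "image" (400x640x3 uint8, blue, green, red), "fx", "fy", "cx", "cy" (pixels), "R" (3x3) and "t" (3): a world point X has camera coordinates R X + t. Camera axes: x right, y down, z forward; pixel columns grow to the right and rows downward; lengths in m; the calibration is good to about 2 mm. A picture is of the moment at which its call begins. There is no depth.
- r.close_job(): hands the job in; it is judged then, once.
The state is a dict: "t": time; "joint_positions": joint angles; "qd": joint speeds; "tau": joint torques, N m; "tool_pos": TCP position; "tcp_rot": TCP orientation; "contact_force": force on the tool from outside, world axes, zero at the start; "torque": the same for the moment, N m; "grip_width": finger opening in m; "grip_force": force on a finger pad.
Only numpy, scipy, OpenCV 4.12 (cv2) and the standard library are available. Lean on these libraries where they do the work, as an engineer would, in place of code of your own. Each camera call takes 0.05 s, during which the arm holds its last target. There are 200 camera calls.

### The job

In this porcelain-painting studio, mark the upside-down saucer that waits in the press with the blue grip: pull that press's sprung lever all the way down to its stop and keep it there for a second, then ease it slowly back up, never letting it fly up, and let go once it is fully home. Leave the saucer lying in its nest and do not work the press with the yellow grip.

Things in the scene. Friction and masses are not known exactly. Their poses are not given: they have to be found in the camera images.
- blue_lever (a joint): Blue-gripped press's lever, rad: 0 = fully up (home, sprung), 0.98 = lower stop. Points from a level hinge pin in the press towards the robot; at home it rises 0.56 rad above level to the grip, at the lower stop it slopes 0.42 rad below. The spring lifts the grip with 3 N at home, 10 N at the stop. Ease it back below 1.5 rad/s (0.33 m/s at the grip); let go when down it goes far faster.
- blue_grip (a point): Middle of the blue grip: level round bar 26 mm thick, 100 mm long, free between the lever's two 12 mm arms at its ends; 287 mm above the table at home, 80 mm at the lower stop. y runs along the bar; x along the lever to the hinge pin, 220 mm from the grip and 170 mm above the table, about which the grip circles. The press's head (195 mm high, 60 mm wide) begins 65 mm on the grip's side of the pin.
- saucer: White saucer with a gold rim, upside down, 114 mm across, 22 mm high, loose between four brass pins on the black nest of the blue-gripped press, under its ram, whose sprung stamp comes down 25 mm on to it as the lever nears its stop. Origin at the centre of its underside, 30 mm above the table, 30 mm nearer the robot's side than the hinge pin.
- yellow_lever (a joint): Lever of the other press, which is alike but has a yellow grip and an empty nest; 0 = fully up. It may stand left or right of the blue-gripped one, 0.3 to 0.47 m from it. Leave it up.

How it is judged:
By the outcome, as a careful person would: the job done as asked, in the order asked, and still so for the second after the job is handed in, with the robot touching nothing.
It also fails if it takes over 45 s, if anything falls off the work surface, if the arm or the gripper's body presses on something with over 40 N, if the wrist force passes 120 N, or if a joint passes its speed limit or range.

## Working session

There is one attempt and no reset: what is moved stays moved. The work goes in short steps, Python scripts to look and compute and a tool call to move; the robot and the scene stay as the last step left them, time stands still between calls to the robot, and variables do not carry over. Pictures are saved under pics/ and viewed, at most 10 in all, crops included, and the job is handed in when it is done.

Besides the shell and the picture viewer there is one more tool, called after "Emit:" in YAML: its name, and indented under it one key for each argument. drive_tool: Moves the arm, as the interface text tells. Its arguments: {"type":"object","properties":{"targets":{"type":"array","items":{"type":"array","items":{"type":"number"}}}},"required":["targets"]}

```bash
mkdir -p pics; python3 - <<'E'
from plant import r
import cv2,numpy as np
s=r.read_state();print(s)
for n in("scene","top"):
    f=r.grab_frame(n);cv2.imwrite(f"pics/{n}0.png",f["image"])
    np.savez(f"pics/{n}0.npz",**f)
    print(n,f["fx"],f["cx"],f["cy"],np.round(f["R"],3).tolist(),np.round(f["t"],3))
E
```

```text
{'t': 0.0, 'joint_positions': array([ 1.28902421e+00,  2.41423126e-01,  3.71863160e-03,  1.33514714e+00,
       -1.98892065e-05,  1.57078747e+00]), 'qd': array([0.00011098, 0.00095624, 0.00188388, 0.00210316, 0.00034241,
       0.0010022 ]), 'tau': array([ 8.48774216e-04, -3.72319043e+01,  2.52407777e+01,  1.68503128e-02,
        1.25710553e-04, -1.80209490e-06]), 'tool_pos': array([0.13886426, 0.47969075, 0.23040571]), 'tcp_rot': array([[-9.60566671e-01,  2.78049215e-01, -5.52390422e-04],
       [ 2.78049763e-01,  9.60564631e-01, -1.97978498e-03],
       [-1.98709580e-05, -2.05530749e-03, -9.99997888e-01]]), 'contact_force': array([ 0.25261442,  0.30065432, -0.53326621]), 'torque': array([-0.04638105, -0.00140096,  0.02617258]), 'grip_force': 0.0, 'grip_width': 0.08543852570761234}
scene 414.45528096510213 323.1084056056888 203.66371586948082 [[-0.988, -0.153, 0.005], [-0.128, 0.812, -0.569], [0.083, -0.563, -0.823]] [0.621 0.226 0.987]
top 492.88663931698795 323.03806110041694 206.97330329202345 [[-0.084, -0.996, 0.004], [-0.972, 0.081, -0.221], [0.22, -0.022, -0.975]] [0.032 0.672 1.063]
```

View pics/scene0.png

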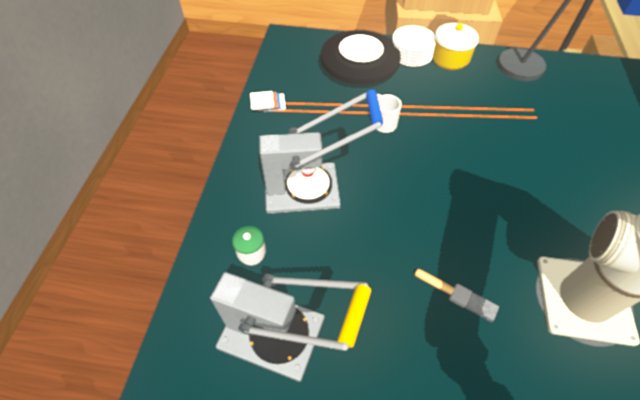

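View pics/top0.png

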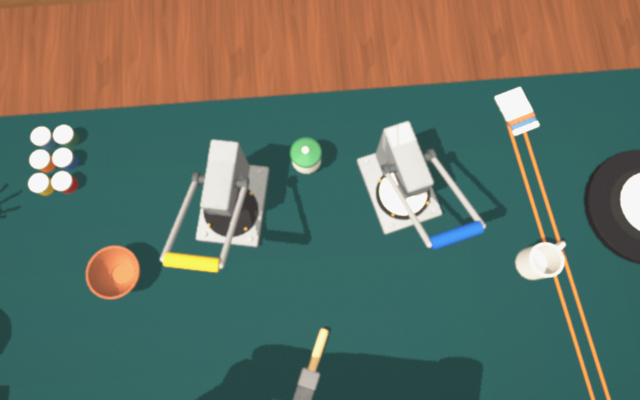

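The scene view shows the blue grip at about (375,107) and the saucer at (308,183). In the top view the blue grip is at (457,236), the saucer at (403,197) and a mug at (540,260), with the yellow press well off to the left. Next I'll measure the grip and the saucer.

```bash
cat > h.py <<'E'
import cv2,numpy as np
def load(n): return dict(np.load(f"pics/{n}.npz"))
def ray(f,u,v):
    d=f["R"].T@np.array([(u-f["cx"])/f["fx"],(v-f["cy"])/f["fy"],1]);return -f["R"].T@f["t"],d/np.linalg.norm(d)
def plane(f,p,z):
    o,d=ray(f,*p);return o+d*(z-o[2])/d[2]
def tri(fs,ps):
    A=0;b=0;
    for f,p in zip(fs,ps):
        o,d=ray(f,*p);P=np.eye(3)-np.outer(d,d);A=A+P;b=b+P@o
    return np.linalg.solve(A,b)
def blue(f):
    h=cv2.cvtColor(f["image"],cv2.COLOR_BGR2HSV)
    m=cv2.inRange(h,(105,140,70),(125,255,255))
    if m.shape==(400,640): m[:60,560:]=0
    c=max(cv2.findContours(m,0,2)[0],key=cv2.contourArea)
    (x,y),wh,a=cv2.minAreaRect(c);B=cv2.boxPoints(((x,y),wh,a))
    return np.array([x,y]),wh,B,cv2.contourArea(c)
E
python3 - <<'E'
from h import *
fs=[load("scene0"),load("top0")];np.set_printoptions(precision=4,suppress=True)
c=[]
for f in fs:
    x,wh,B,a=blue(f);c.append(x);print(x,wh,a,"z.287:",plane(f,x,.287))
    e=[(B[i]+B[(i+1)%4])/2 for i in range(4)]
    k=0 if np.linalg.norm(B[1]-B[0])<np.linalg.norm(B[2]-B[1]) else 1
    p,q=plane(f,e[k],.287),plane(f,e[k+2],.287);print("ends",p,q,"len",np.linalg.norm(p-q),"ang",np.degrees(np.arctan2(*(q-p)[[1,0]])))
print("tri",tri(fs,c))
for f,p,m in zip(fs,[(308,183),(403,197)],[(388,118),(535,262)]): print("saucer",plane(f,p,.05),"mug",plane(f,m,.04))
E
```

```text
[373.2189 105.9387] (34.48352813720703, 10.726531982421875) 282.0 z.287: [ 0.5552 -0.264   0.287 ]
ends [ 0.5677 -0.3209  0.287 ] [ 0.5435 -0.2109  0.287 ] len 0.11257486791960891 ang 102.4328242721328
[456.07   234.3887] (14.331713676452637, 54.411231994628906) 678.0 z.287: [ 0.553  -0.2597  0.287 ]
ends [ 0.5657 -0.3096  0.287 ] [ 0.5404 -0.2102  0.287 ] len 0.10259989252998018 ang 104.25505317405975
tri [ 0.5538 -0.2588  0.2912]
saucer [ 0.7012 -0.2009  0.05  ] mug [ 0.5035 -0.4949  0.04  ]
saucer [ 0.687  -0.2157  0.05  ] mug [ 0.5092 -0.5053  0.04  ]
```

Emit:
drive_tool:
  targets:
    - [0, 0, -6, 0, 0, 0, 1]
    - [0, 0, -12, 0, 0, 0, 1]
    - [-3.5, -3.5, -15, 0, 0, 8, 1]
    - [-7.5, -7.5, -15, 0, 0, 16, 1]
    - [-11.5, -11.5, -15, 0, 0, 24, 1]
    - [-15.5, -15.5, -15, 0, 0, 32, 1]
    - [-19.5, -19.5, -15, 0, 0, 40, 1]
    - [-23.5, -23.5, -15, 0, 0, 48, 1]
    - [-27.5, -27.5, -15, 0, 0, 56, 1]
    - [-31.5, -31.5, -15, 0, 0, 60, 1]

```text
t: 1.35
tool_pos: [0.3544, 0.0884, 0.3811]
tcp_rot: [[-0.237, 0.972, 0.0], [0.972, 0.237, 0.0], [0.0, 0.0, -1.0]]
contact_force: [0.7, 0.3, -0.2]
grip_width: 0.0855
grip_force: 0.0
```

Emit:
drive_tool:
  targets:
    - [-5, 1.5, 0, 0, 0, 0, 1]
    - [-10, 3, 0, 0, 0, 0, 1]
    - [-15, 4.5, 0, 0, 0, 0, 1]
    - [-20, 6, 0, 0, 0, 0, 1]
    - [-25, 7.5, 0, 0, 0, 0, 1]
    - [-30, 9, 0, 0, 0, 0, 1]
    - [-35, 10.3, 0, 0, 0, 0, 1]
    - [-38.8, 11.1, 0, 0, 0, 0, 1]
    - [-38.8, 11.1, 0, 0, 0, 0, 1]
    - [-38.8, 11.1, 0, 0, 0, 0, 1]

```text
t: 2.6
tool_pos: [0.5544, -0.2596, 0.3807]
tcp_rot: [[-0.239, 0.971, -0.001], [0.971, 0.239, 0.001], [0.001, -0.001, -1.0]]
contact_force: [0.6, 0.1, 0.0]
grip_width: 0.0853
grip_force: 0.0
```

```bash
python3 - <<'E'
from plant import r
import cv2,numpy as np
s=r.read_state();print(s["tool_pos"],s["joint_positions"])
a=[]
for n,(u,v) in(("scene",(375,110)),("top",(457,236))):
    f=r.grab_frame(n);np.savez(f"pics/{n}1.npz",**f)
    a.append(cv2.resize(f["image"][max(0,v-75):max(0,v-75)+150,u-100:u+100],None,fx=2.6,fy=2))
cv2.imwrite("pics/c1.png",cv2.vconcat(a)[:600])
E
```

```text
[ 0.55443506 -0.25963666  0.38068915] [-4.38158109e-01  5.03502320e-01  7.75366907e-01  1.84432744e+00
  4.00118331e-04  8.90926651e-01]
```

View pics/c1.png

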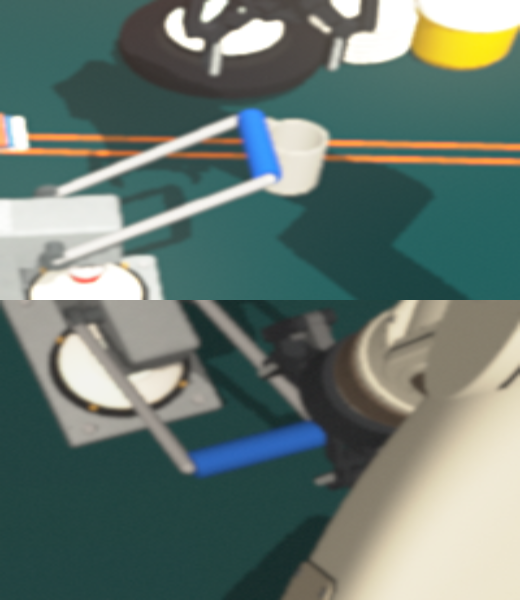

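The crop shows the fingers straddling the blue bar from above, square to it and between the two arms. I'll go down and close part-way.

Emit:
drive_tool:
  targets:
    - [0, 0, 3, 0, 0, 0, 1]
    - [0, 0, 6, 0, 0, 0, 1]
    - [0, 0, 9, 0, 0, 0, 1]
    - [0, 0, 11.5, 0, 0, 0, 1]
    - [0, 0, 11.5, 0, 0, 0, 0.8]
    - [0, 0, 11.5, 0, 0, 0, 0.65]
    - [0, 0, 11.5, 0, 0, 0, 0.5]
    - [0, 0, 11.5, 0, 0, 0, 0.45]
    - [0, 0, 11.5, 0, 0, 0, 0.45]
    - [0, 0, 11.5, 0, 0, 0, 0.45]

```text
t: 3.95
tool_pos: [0.5547, -0.2601, 0.2664]
tcp_rot: [[-0.239, 0.971, 0.0], [0.971, 0.239, -0.0], [-0.0, 0.0, -1.0]]
contact_force: [0.0, -0.7, 0.3]
grip_width: 0.0385
grip_force: 0.0
```

```bash
python3 - <<'E'
from plant import r
import cv2,numpy as np
f=r.grab_frame("scene");cv2.imwrite("pics/c2.png",cv2.resize(f["image"][50:170,290:450],None,fx=4,fy=4))
E
```

```text
(no output)
```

View pics/c2.png

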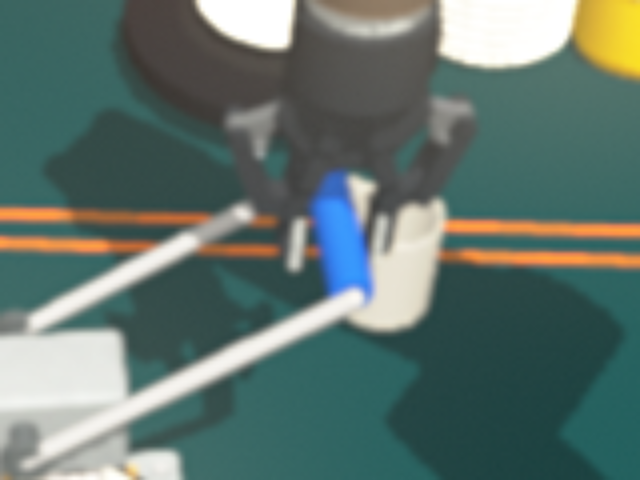

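The fingers straddle the bar well: pads at about (295,240) and (380,235) in the crop, with the bar between them. Closing now.

Emit:
drive_tool:
  targets:
    - [0, 0, 0, 0, 0, 0, 0.38]
    - [0, 0, 0, 0, 0, 0, 0.34]
    - [0, 0, 0, 0, 0, 0, 0.3]
    - [0, 0, 0, 0, 0, 0, 0.26]
    - [0, 0, 0, 0, 0, 0, 0.2]
    - [0, 0, 0, 0, 0, 0, 0.1]
    - [0, 0, 0, 0, 0, 0, 0]
    - [0, 0, 0, 0, 0, 0, 0]
    - [0, 0, 0, 0, 0, 0, 0]
    - [0, 0, 0, 0, 0, 0, 0]

```text
t: 5.25
tool_pos: [0.5532, -0.2604, 0.2666]
tcp_rot: [[-0.239, 0.971, -0.003], [0.971, 0.239, -0.001], [-0.0, -0.003, -1.0]]
contact_force: [-4.5, -1.0, 3.4]
grip_width: 0.0245
grip_force: 58.6
```

Emit:
drive_tool:
  targets:
    - [0, -0.55, 0.95, 0, 0, 0, 0]
    - [0, -1.05, 1.9, 0, 0, 0, 0]
    - [0, -1.55, 2.9, 0, 0, 0, 0]
    - [0, -1.95, 3.95, 0, 0, 0, 0]
    - [0, -2.3, 4.95, 0, 0, 0, 0]
    - [0, -2.6, 6.05, 0, 0, 0, 0]
    - [0, -2.9, 7.1, 0, 0, 0, 0]
    - [0, -3.1, 8.2, 0, 0, 0, 0]
    - [0, -3.25, 9.25, 0, 0, 0, 0]
    - [0, -3.3, 10.35, 0, 0, 0, 0]

```text
t: 6.5
tool_pos: [0.5217, -0.2685, 0.1649]
tcp_rot: [[-0.239, 0.971, 0.0], [0.971, 0.239, -0.002], [-0.002, -0.0, -1.0]]
contact_force: [-9.4, 0.0, 12.4]
grip_width: 0.0241
grip_force: 68.3
```

Emit:
drive_tool:
  targets:
    - [0, 0, 1.1, 0, 0, 0, 0]
    - [0, 0, 2.2, 0, 0, 0, 0]
    - [0, 0.05, 3.3, 0, 0, 0, 0]
    - [0, 0.2, 4.4, 0, 0, 0, 0]
    - [0, 0.35, 5.45, 0, 0, 0, 0]
    - [0, 0.6, 6.55, 0, 0, 0, 0]
    - [0, 0.85, 7.6, 0, 0, 0, 0]
    - [0, 1.2, 8.65, 0, 0, 0, 0]
    - [0, 1.55, 9.5, 0, 0, 0, 0]
    - [0, 1.85, 10.1, 0, 0, 0, 0]

```text
t: 7.75
tool_pos: [0.5338, -0.2653, 0.061]
tcp_rot: [[-0.236, 0.972, -0.013], [0.972, 0.236, -0.003], [0.0, -0.013, -1.0]]
contact_force: [-20.6, -6.9, 5.3]
grip_width: 0.0244
grip_force: 77.4
```

Emit:
drive_tool:
  targets:
    - [0, -0.2, 0.2, 0, 0, 0, 0]
    - [0, -0.4, 0.4, 0, 0, 0, 0]
    - [0, -0.4, 0.6, 0, 0, 0, 0]
    - [0, -0.4, 0.6, 0, 0, 0, 0]
    - [0, -0.4, 0.6, 0, 0, 0, 0]
    - [0, -0.4, 0.6, 0, 0, 0, 0]
    - [0, -0.4, 0.6, 0, 0, 0, 0]
    - [0, -0.4, 0.6, 0, 0, 0, 0]
    - [0, -0.4, 0.6, 0, 0, 0, 0]
    - [0, -0.4, 0.6, 0, 0, 0, 0]

```text
t: 9.0
tool_pos: [0.5355, -0.265, 0.0571]
tcp_rot: [[-0.239, 0.971, -0.002], [0.971, 0.239, -0.001], [-0.001, -0.002, -1.0]]
contact_force: [-6.8, -0.2, 8.4]
grip_width: 0.0245
grip_force: 77.8
```

```bash
python3 - <<'E'
from plant import r
from h import *
fs=[];c=[]
for n in("scene","top"):
    f=r.grab_frame(n);np.savez(f"pics/{n}3.npz",**f);x,wh,B,a=blue(f);print(n,x,wh,a,plane(f,x,.08))
f=load("scene3");cv2.imwrite("pics/c3.png",cv2.resize(f["image"][60:230,240:450],None,fx=3.4,fy=3.4))
E
```

```text
scene [374.47525024 167.75247192] (23.482877731323242, 10.149378776550293) 147.5 [ 0.5296128  -0.25686489  0.08      ]
top [422.90005493 261.20001221] (11.70042896270752, 17.392528533935547) 164.5 [ 0.52885836 -0.23680296  0.08      ]
```

View pics/c3.png

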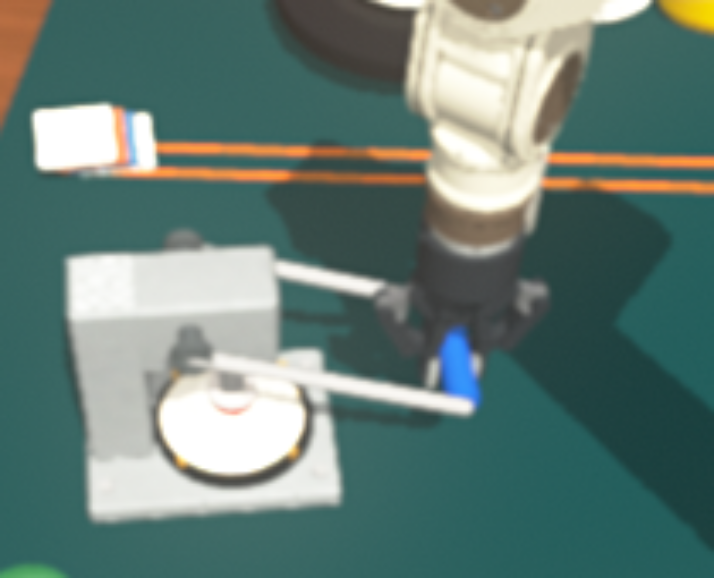

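The lever is down near its stop, with the ram over the saucer and the bar at crop (460,370). The upward force is still only spring-sized, so I'll press until the stop shows.

Emit:
drive_tool:
  targets:
    - [0, 0.1, 0.3, 0, 0, 0, 0]
    - [0, 0.2, 0.6, 0, 0, 0, 0]
    - [0, 0.3, 0.9, 0, 0, 0, 0]
    - [0, 0.3, 0.9, 0, 0, 0, 0]
    - [0, 0.3, 0.9, 0, 0, 0, 0]
    - [0, 0.3, 0.9, 0, 0, 0, 0]
    - [0, 0.3, 0.9, 0, 0, 0, 0]
    - [0, 0.3, 0.9, 0, 0, 0, 0]
    - [0, 0.3, 0.9, 0, 0, 0, 0]
    - [0, 0.3, 0.9, 0, 0, 0, 0]

```text
t: 10.35
tool_pos: [0.5388, -0.2641, 0.0482]
tcp_rot: [[-0.239, 0.971, -0.001], [0.971, 0.239, -0.001], [-0.001, -0.001, -1.0]]
contact_force: [-6.0, -0.0, 9.1]
grip_width: 0.024
grip_force: 78.7
```

```bash
python3 - <<'E'
from plant import r
from h import *
np.set_printoptions(precision=4,suppress=True)
f4=r.grab_frame("scene");np.savez("pics/scene4.npz",**f4)
L=np.array([.971,.239,0]);n=np.array([-.239,.971,0])
for k,f in (("home",load("scene1")),("3",load("scene3")),("4",f4)):
    h=cv2.cvtColor(f["image"],cv2.COLOR_BGR2HSV);m=cv2.inRange(h,(105,140,70),(125,255,255));m[:70]=0;m[:,:330]=0;m[:,420:]=0
    v,u=np.nonzero(m);b=v>=v.max()-2;p=(u[b].mean(),v[b].max()+.5)
    o,d=ray(f,*p);C=np.array([.554,-.26,0])+.05*n
    X=o+d*((C-o)@n)/(d@n);print(k,p,"z",X[2],"along",(X-C)@L)
cv2.imwrite("pics/c4.png",cv2.resize(f4["image"][60:230,240:450],None,fx=3.4,fy=3.4))
E
```

```text
home (np.float64(375.8333333333333), np.float64(123.5)) z 0.2850369922053626 along 0.00271873319964274
3 (np.float64(379.75), np.float64(179.5)) z 0.08064999562127695 along -0.030267851352351965
4 (np.float64(377.27272727272725), np.float64(180.5)) z 0.07705167510744093 along -0.024110490630053168
```

View pics/c4.png

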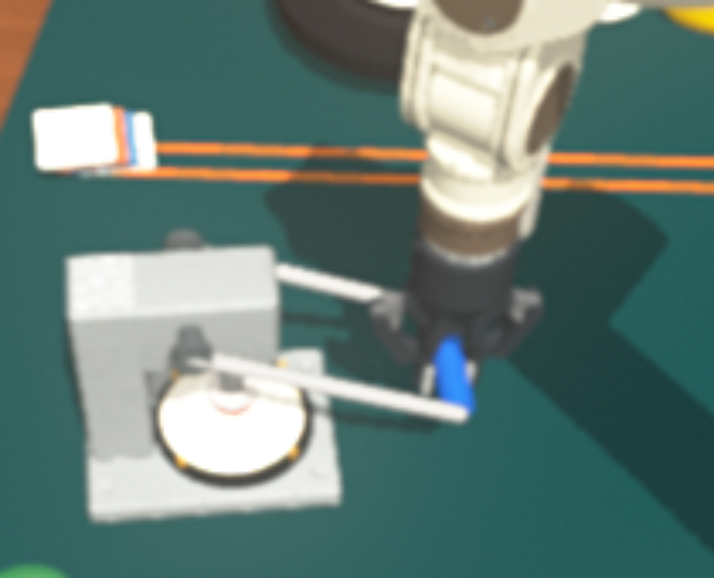

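The lever moved further down between pictures; bar end is now at crop (468,412). I'll put the bar's end on its known circle to read the lever angle.

```bash
python3 - <<'E'
from h import *
f=load("scene4");L=np.array([.971,.239,0]);n=np.array([-.239,.971,0])
def P(q):
    a=.56-q;X=np.array([.554,-.26,.17])+.05*n+L*(.1864-.22*np.cos(a))+np.array([0,0,.22*np.sin(a)])
    c=f["R"]@X+f["t"];return np.round([f["fx"]*c[0]/c[2]+f["cx"],f["fy"]*c[1]/c[2]+f["cy"]],1)
for q in(0,.7,.75,.8,.85,.9,.95,.98):print(q,P(q))
E
```

```text
0 [377.1 122.8]
0.7 [383. 165.]
0.75 [381.7 167.8]
0.8 [380.3 170.6]
0.85 [378.7 173.3]
0.9 [376.9 175.9]
0.95 [375.  178.5]
0.98 [373.8 180. ]
```

Emit:
drive_tool:
  targets:
    - [0, 0.1, 0.2, 0, 0, 0, 0]
    - [0, 0.2, 0.4, 0, 0, 0, 0]
    - [0, 0.3, 0.6, 0, 0, 0, 0]
    - [0, 0.3, 0.8, 0, 0, 0, 0]
    - [0, 0.3, 0.8, 0, 0, 0, 0]
    - [0, 0.3, 0.8, 0, 0, 0, 0]
    - [0, 0.3, 0.8, 0, 0, 0, 0]
    - [0, 0.3, 0.8, 0, 0, 0, 0]
    - [0, 0.3, 0.8, 0, 0, 0, 0]
    - [0, 0.3, 0.8, 0, 0, 0, 0]

```text
t: 11.65
tool_pos: [0.5399, -0.264, 0.0458]
tcp_rot: [[-0.238, 0.971, -0.002], [0.971, 0.238, -0.003], [-0.002, -0.002, -1.0]]
contact_force: [-22.3, 3.8, 40.9]
grip_width: 0.0244
grip_force: 81.3
```

Emit:
drive_tool:
  targets:
    - [0, -0.1, -0.1, 0, 0, 0, 0]
    - [0, -0.2, -0.15, 0, 0, 0, 0]
    - [0, -0.2, -0.15, 0, 0, 0, 0]
    - [0, -0.2, -0.15, 0, 0, 0, 0]
    - [0, -0.2, -0.15, 0, 0, 0, 0]
    - [0, -0.2, -0.15, 0, 0, 0, 0]
    - [0, -0.2, -0.15, 0, 0, 0, 0]
    - [0, -0.2, -0.15, 0, 0, 0, 0]
    - [0, -0.2, -0.15, 0, 0, 0, 0]
    - [0, -0.2, -0.15, 0, 0, 0, 0]

```text
t: 12.9
tool_pos: [0.5397, -0.264, 0.0463]
tcp_rot: [[-0.239, 0.971, 0.001], [0.971, 0.239, -0.002], [-0.002, 0.001, -1.0]]
contact_force: [-15.9, 4.5, 31.8]
grip_width: 0.0245
grip_force: 80.6
```

```bash
python3 - <<'E'
from plant import r
s=r.read_state();print(s["joint_positions"].round(3),s["tool_pos"].round(4),s["torque"].round(2),s["contact_force"].round(1))
E
```

```text
[-0.454  0.57  -0.     0.998 -0.001  0.875] [ 0.5397 -0.264   0.0463] [0.87 2.67 0.12] [-15.9   4.5  31.8]
```

Emit:
drive_tool:
  targets:
    - [0, 0, -0.3, 0, 0, 0, 0]
    - [0, 0, -0.6, 0, 0, 0, 0]
    - [0, -0.5, -1.4, 2.3, 0, 0, 0]
    - [0, -0.9, -2.25, 4.6, 0, 0, 0]
    - [0, -1.35, -3.1, 6.9, 0, 0, 0]
    - [0, -1.7, -3.95, 9.2, 0, 0, 0]
    - [0, -2.05, -4.85, 11.5, 0, 0, 0]
    - [0, -2.35, -5.75, 13.8, 0, 0, 0]
    - [0, -2.65, -6.65, 16, 0, 0, 0]
    - [0, -2.85, -7.55, 18.3, 0, 0, 0]

```text
t: 14.15
tool_pos: [0.5115, -0.2709, 0.1175]
tcp_rot: [[-0.239, 0.921, -0.308], [0.971, 0.227, -0.077], [-0.001, -0.317, -0.948]]
contact_force: [-6.1, -1.3, 6.1]
grip_width: 0.0247
grip_force: 78.3
```

Emit:
drive_tool:
  targets:
    - [0, -0.5, -0.8, 2.3, 0, 0, 0]
    - [0, -0.95, -1.65, 4.6, 0, 0, 0]
    - [0, -1.35, -2.5, 6.9, 0, 0, 0]
    - [0, -1.7, -3.35, 9.2, 0, 0, 0]
    - [0, -1.95, -4.2, 9.2, 0, 0, 0]
    - [0, -2.1, -5.05, 9.2, 0, 0, 0]
    - [0, -2.25, -5.95, 9.2, 0, 0, 0]
    - [0, -2.35, -6.8, 9.2, 0, 0, 0]
    - [0, -2.45, -7.7, 9.2, 0, 0, 0]
    - [0, -2.45, -8.55, 9.2, 0, 0, 0]

```text
t: 15.4
tool_pos: [0.5155, -0.2699, 0.2056]
tcp_rot: [[-0.239, 0.86, -0.45], [0.971, 0.212, -0.111], [-0.0, -0.464, -0.886]]
contact_force: [-5.6, -2.4, -0.0]
grip_width: 0.0244
grip_force: 73.8
```

```bash
python3 - <<'E'
from plant import r
from h import *
s=r.read_state();print(s["joint_positions"].round(3))
f=r.grab_frame("scene");np.savez("pics/scene5.npz",**f)
cv2.imwrite("pics/c5.png",cv2.resize(f["image"][60:230,240:450],None,fx=3.4,fy=3.4))
E
```

```text
[-0.347  0.77   0.68   1.891 -0.261  1.036]
```

View pics/c5.png

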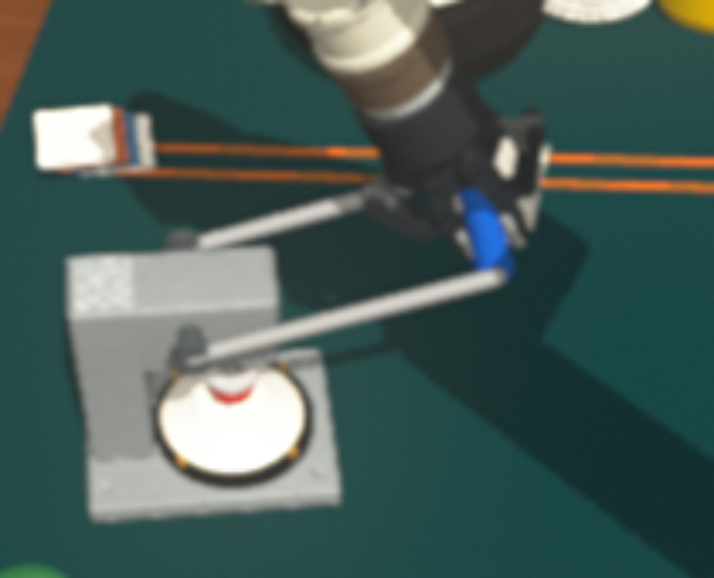

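The lever is easing up under control: bar at crop (490,235), saucer still lying in its nest, stamp lifted clear. Now the last part up to home.

Emit:
drive_tool:
  targets:
    - [0, -0.1, -0.9, -1, 0, 0, 0]
    - [0, -0.1, -1.75, -2, 0, 0, 0]
    - [0, -0.15, -2.65, -3, 0, 0, 0]
    - [0, -0.1, -3.5, -4, 0, 0, 0]
    - [0, -0.05, -4.4, -5, 0, 0, 0]
    - [0, 0, -5.05, -6, 0, 0, 0]
    - [0, 0.15, -5.75, -7, 0, 0, 0]
    - [0, -0.05, -6.1, -7, 0, 0, 0]
    - [0, -0.2, -6.45, -7, 0, 0, 0]
    - [0, -0.2, -6.45, -7, 0, 0, 0]

```text
t: 16.7
tool_pos: [0.5445, -0.2626, 0.2633]
tcp_rot: [[-0.24, 0.91, -0.338], [0.971, 0.224, -0.084], [-0.001, -0.348, -0.937]]
contact_force: [-1.9, -1.3, 2.0]
grip_width: 0.0242
grip_force: 65.7
```

```bash
python3 - <<'E'
from plant import r
from h import *
s=r.read_state();print(s["joint_positions"].round(3))
f=r.grab_frame("scene");np.savez("pics/scene6.npz",**f)
cv2.imwrite("pics/c6.png",cv2.resize(f["image"][60:230,240:450],None,fx=3.4,fy=3.4))
E
```

```text
[-0.351  0.73   0.804  1.942 -0.196  1.007]
```

View pics/c6.png

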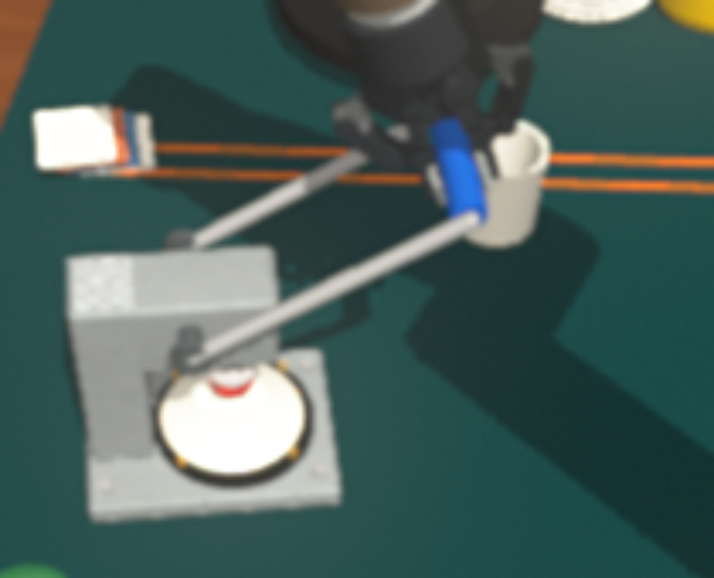

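Emit:
drive_tool:
  targets:
    - [0, 0, -0.2, 0, 0, 0, 0]
    - [0, 0, -0.4, 0, 0, 0, 0]
    - [0, 0.1, -0.6, 0, 0, 0, 0]
    - [0, 0.1, -0.8, 0, 0, 0, 0]
    - [0, 0.1, -0.9, 0, 0, 0, 0]
    - [0, 0.1, -0.9, 0, 0, 0, 0]
    - [0, 0.1, -0.9, 0, 0, 0, 0]
    - [0, 0.1, -0.9, 0, 0, 0, 0]
    - [0, 0.1, -0.9, 0, 0, 0, 0]
    - [0, 0.1, -0.9, 0, 0, 0, 0]

```text
t: 18.0
tool_pos: [0.545, -0.2621, 0.265]
tcp_rot: [[-0.238, 0.905, -0.352], [0.971, 0.224, -0.079], [0.007, -0.361, -0.932]]
contact_force: [-9.8, -4.6, -23.7]
grip_width: 0.0246
grip_force: 63.1
```

Home stop felt (24 N downward). Relax the pull, then open.

Emit:
drive_tool:
  targets:
    - [0, -0.05, 0.3, 0, 0, 0, 0]
    - [0, -0.1, 0.55, 0, 0, 0, 0]
    - [0, -0.1, 0.55, 0, 0, 0, 0.25]
    - [0, -0.1, 0.55, 0, 0, 0, 0.35]
    - [0, -0.1, 0.55, 0, 0, 0, 0.5]
    - [0, -0.1, 0.55, 0, 0, 0, 0.7]
    - [0, -0.1, 0.55, 0, 0, 0, 0.9]
    - [0, -0.1, 0.55, 0, 0, 0, 1]
    - [0, -0.1, 0.55, 0, 0, 0, 1]
    - [0, -0.1, 0.55, 0, 0, 0, 1]

```text
t: 19.25
tool_pos: [0.5448, -0.2625, 0.266]
tcp_rot: [[-0.239, 0.909, -0.34], [0.971, 0.224, -0.084], [0.0, -0.35, -0.937]]
contact_force: [0.2, -1.0, 0.2]
grip_width: 0.0854
grip_force: 0.0
```

Emit:
drive_tool:
  targets:
    - [0, 0.4, -0.1, -7, 0, 0, 1]
    - [0, 0.8, -0.2, -14, 0, 0, 1]
    - [0, 1.1, -0.4, -20.4, 0, 0, 1]
    - [0, 1.1, -0.4, -20.4, 0, 0, 1]
    - [0, 0.4, -2.3, -20.4, 0, 0, 1]
    - [0, -0.65, -5.1, -20.4, 0, 0, 1]
    - [0, -1.7, -7.9, -20.4, 0, 0, 1]
    - [0, -2.75, -10.7, -20.4, 0, 0, 1]
    - [0, -2.75, -10.7, -20.4, 0, 0, 1]
    - [0, -2.75, -10.7, -20.4, 0, 0, 1]

```text
t: 20.5
tool_pos: [0.5566, -0.2595, 0.3745]
tcp_rot: [[-0.24, 0.971, -0.004], [0.971, 0.24, 0.0], [0.001, -0.004, -1.0]]
contact_force: [0.5, -0.4, -0.3]
grip_width: 0.0855
grip_force: 0.0
```

```bash
python3 - <<'E'
from plant import r
from h import *
s=r.read_state();print(s["tool_pos"].round(3),s["contact_force"].round(1))
f=r.grab_frame("scene");np.savez("pics/scene7.npz",**f)
for n in("scene0","scene7"): print(n,blue(load(n))[:2])
cv2.imwrite("pics/c7.png",f["image"])
E
```

```text
[ 0.557 -0.259  0.375] [ 0.5 -0.4 -0.3]
scene0 (array([373.21893311, 105.93865967]), (34.48352813720703, 10.726531982421875))
scene7 (array([373.10482788, 106.10317993]), (34.753807067871094, 11.421438217163086))
```

View pics/c7.png

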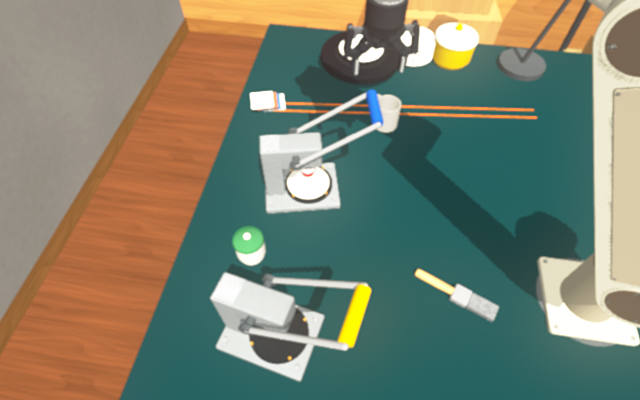

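The blue grip is back at its home pixel (373,106), the same as at the start. The saucer lies in its nest at (308,183), the yellow press is untouched and the gripper is clear, so I'm handing in.

```bash
python3 -c "
from plant import r
print(r.close_job())"
```

```text
the job is handed in; nothing more can be done
None
```

I pulled the blue-gripped lever down to its stop and held it there for over a second. I then eased it slowly back to home and let go. The saucer is still in its nest, the yellow press was not touched, and the job was handed in at about 20.5 s of the 45 s allowed; no verdict came back.

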